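# Put up the fold-out easel and lean the colour panel on it

## Task

Swing the red-barred prop of the folded bench easel up and over past upright, so that it leans back on its stop and stays there by itself with nothing touching it. Then take the colour reference panel from its storage rack and set it gently on the easel, centred and square, right way up with the colour patches facing the same way as they did in the rack: its lower edge on the base plate against the inside of the black lip and its back resting on the red bar, and let go. Do not drop the panel, and do not disturb the beaker, bowl, jar or scale.

Things in the scene. Friction and masses are not known exactly. Their poses are not given: they have to be found in the camera images.
- easel: Fixed bench easel. Aluminium base plate 150 x 200 mm, 15 mm thick, from x = -89 to +62 mm; origin on the bench below the prop's hinge line. z up; +x is the side the panel faces and over which the prop lies folded; y along lip and hinge. Two steel cheeks (34 x 8 mm, top 49 mm above the bench) at y = +-92 mm carry the hinge.
- easel_hinge (a point): Middle of the prop's hinge line, 35 mm above the bench; axes as the easel's. The hinge line runs along the easel's y.
- easel_lip (a point): Middle of the inside corner where the black lip meets the plate's top: 51 mm in +x of the easel's origin, 15 mm above the bench; axes as the easel's. The lip is 110 mm long (along y), 8 mm thick (on the +x side of this point), 16 mm high. The panel's lower edge belongs on the plate against it, on its -x side.
- prop (a joint): Prop angle, rad. U-shaped frame, 0.3 kg, bar axis 90 mm from hinge line. 0 = folded over the lip to the easel's +x, rising 0.35 rad above level, bar 66 mm above bench. Grows swinging up and over to -x: upright at 1.22, rigid stop at 1.535 (bar then 120 mm above bench, 28 mm in -x of hinge). No spring, little friction: short of upright it falls back, beyond it falls on to the stop and stays.
- prop_bar (a point): Centre (mid-length, on its axis) of the prop's red round cross bar, 12 mm thick, 160 mm long, turning with the prop; y along the bar. 10 mm steel rods at its ends (y = +-78 mm) join it to the hinge. It can be pinched in the middle; the nearest thing when folded is the lip, 20 mm to the side and with its top 34 mm below the bar's centre.
- rack: Fixed storage rack. Grey base plate 165 x 150 mm, 15 mm thick, origin on the bench, z up, y along its 16 mm high lip near the +x edge; a steel cross rail (12 mm thick, 132 mm long, centre 95 mm above the bench, 15 mm in -x of the origin) on two posts. The panel's lower edge stands against the lip; its back rests on the rail, 110 mm above its lower edge.
- panel_center (a point): Centre of the loose panel: white plastic plate 200 mm high, 130 wide, 12 thick, about 0.4 kg, six colour patches on its front, blue stripe along its top edge. z points along its height to the blue edge, x out of the patched front, y along its width. In the rack its top leans 40 degrees from upright to the rack's -x, the front facing +x and up.
- panel_foot (a point): Middle of the panel's lower front edge (6 mm before its mid-plane, 100 mm below panel_center); axes as the panel's. Well set on the easel it lies at the lip, 6 mm above the plate; the panel then leans 30 degrees to the easel's -x and the red bar touches its back 125 mm above the lower edge, leaving the top 65 mm or so free for fingers behind.
- beaker: Loose glass beaker, 72 mm across, 95 mm high; bystander, origin under its centre.
- bowl: Loose steel bowl, 160 mm across, 65 mm high; bystander, origin under its centre.
- jar: Loose amber jar, 60 mm across, 85 mm high; bystander, origin under its centre.
- scale: Loose white scale, 210 x 160 mm, 38 mm high; bystander, origin under its centre.
There are look-alikes about, which are no part of the job. Leave any green look-alike of the part that bears panel_center alone.

How it is judged:
By the outcome, as a careful person would: the job done as asked, in the order asked, and still so for the second after the job is handed in, with the robot touching nothing.
It also fails if it takes over 58 s, if anything falls off the work surface, if the arm or the gripper's body presses on something with over 40 N, if the wrist force passes 120 N, or if a joint passes its speed limit or range.

## Robot

A 6-joint arm with a two-finger parallel gripper is mounted at the origin on the work surface. World frame = base frame: x ahead of the robot, y to its left, z up, the work surface at z = 0. Lengths are in mm, angles in rad, forces in N, time in s.
With the tool pointing down it reaches from about 300 to 775 mm from the base axis. Payload 14.6 kg.
Tool frame: the origin (TCP) lies at the very end of the fingers, on their centre line; the grasp point (between the pads) lies 19 mm behind it; z points along the fingers, y is the line along which they close (so a half turn about z gives the same grasp; the last joint's range is limited). The gripper opens to 94 mm and grips with 3 to 60 N. Pads are 16 mm wide; open, the fingers measure 119 mm over their backs; the gripper's body (75 mm by 177 mm) begins 78 mm behind the grasp point.
Start: joints at [-1.403, 0.3, 1.521, -0, 1.321, -0.067], TCP at [127.95, -534.9, 173.446] pointing down, gripper open.
Joint ranges: [-3.03, 3.03], [-0.79, 2.21], [0.23, 2.52], [-1.04, 4.18], [0, 3.07], [-2.55, 2.55]. Speed limits (rad/s): [2.22, 2.22, 2.57, 3.14, 3.14, 3.14].

## Interface

Orientations are given as [roll, pitch, yaw] about the fixed x, y, z axes, in that order (R = Rz(yaw) Ry(pitch) Rx(roll)).
In Python, from cell import manip, camera, get_calibration gives the robot as it stands. The module is installed in compiled form; this text tells all that it offers.
- The arm moves only by the tool jog_arm, never from a script. Its argument "plan" is one flat list of numbers, 6 for each row, row after row: the shift along the world's x, y, z in m, then the turn, a rotation vector about the world's x, y, z in degrees. A call has 1 to 20 rows; each row is the pose to reach, as a shift and turn from the pose commanded when the call began; what a row does not reach only later rows make up. A row lasts 1/10 s, in which the tool goes at most 50 mm and 8.59 degrees, less where a joint would pass 70% of its speed; a pose out of reach is approached as far as the arm can. A call with a gripper value outside its range is refused whole. "claw" is the finger opening in m, from 0 to 0.094, set as the call begins (left out, the last holds). The fingers move at their own pace and stop on an object; "force" is the grip in N (left out, the last holds). Time passes only in rows, so rows that repeat a pose let the fingers close. It gives the time, the measured TCP pose, the force, the opening and the grip force at its end, in the units of the state.
- manip.read_state(): the state, without advancing time (a new reading comes with each control period).
- camera(name): name is "scene" or "side" or "wrist"; returns (picture, depth): 400x640x3 uint8, red, green, blue; 400x640 float32, mm along the optical axis (not along the pixel's ray), 0 where there is no reading.
- get_calibration(name): a dict with "fx", "fy", "cx", "cy" (pixels), "k1" (the pictures are not rectified: a ray, as slopes to the right and down, at radius r is drawn at 1 + k1 r^2 times it, then the intrinsics apply), "origin" and "attitude" of the camera in the world. Camera axes: x right, y down, z forward; pixel columns grow to the right and rows downward; lengths in mm; the calibration is good to about 2 mm. A picture is of the moment at which its call begins: read the wrist's pose just before it. get_calibration takes no time and is no camera call; for the wrist camera it gives the pose at the moment of the call.
- manip.sign_off(): hands the job in; it is judged then, once.
The state is a dict: "clock": time; "joints": joint angles; "qd": joint speeds; "effort": joint torques, N m; "eef_pos": TCP position; "eef_rot": TCP orientation; "wrist_force": force on the tool from outside, world axes, zero at the start; "moment": the same for the moment, N m; "finger_gap": finger opening in mm; "finger_force": force on a finger pad.
Only numpy, scipy, OpenCV 4.12 (cv2) and the standard library are available. Lean on these libraries where they do the work, as an engineer would, in place of code of your own. Each camera call takes 0.05 s, during which the arm holds its last target. There are 200 camera calls.

## Working session

There is one attempt and no reset: what is moved stays moved. The work goes in short steps, Python scripts to look and compute and a tool call to move; the robot and the scene stay as the last step left them, time stands still between calls to the robot, and variables do not carry over. Pictures are saved under pics/ and viewed, at most 10 in all, crops included, and the job is handed in when it is done.

Besides the shell and the picture viewer there is one more tool, called after "Emit:" by a JSON object that holds its "api" and its "payload". jog_arm: Moves the arm, as the interface text tells. Its arguments: {"type":"object","properties":{"plan":{"type":"array"},"claw":{"type":"number"},"force":{"type":"number"}},"required":["plan"]}

```bash
mkdir -p pics; cat > h.py <<'E'
import numpy as np, cv2
from cell import manip, camera, get_calibration
from scipy.spatial.transform import Rotation as R
def cam(n):
    c=get_calibration(n); p,d=camera(n); return c,p,d
def att(c):
    a=np.array(c["attitude"],float)
    return a if a.shape==(3,3) else R.from_euler('xyz',a).as_matrix()
def rays(c,uv):
    uv=np.asarray(uv,float).reshape(-1,1,2)
    K=np.array([[c["fx"],0,c["cx"]],[0,c["fy"],c["cy"]],[0,0,1]])
    return np.c_[cv2.undistortPoints(uv,K,np.array([c["k1"],0,0,0.])).reshape(-1,2),np.ones(len(uv))]
def pts(c,uv,d):  # depth per pixel -> world
    return np.array(c["origin"])+(rays(c,uv)*np.asarray(d).reshape(-1,1))@att(c).T
def onz(c,uv,z):
    r=rays(c,uv)@att(c).T; o=np.array(c["origin"]); return o+r*((z-o[2])/r[:,2])[:,None]
def cloud(c,d):
    v,u=np.mgrid[0:400,0:640]; P=pts(c,np.c_[u.ravel(),v.ravel()],d.ravel()).reshape(400,640,3); P[d==0]=np.nan; return P
E
python3 - <<'E'
from h import *
print(manip.read_state())
for n in("scene","side"):
    c,p,d=cam(n); print(c); cv2.imwrite(f"pics/{n}0.png",p[...,::-1]); np.savez(f"{n}0.npz",p=p,d=d)
E
```

```text
{'clock': 0.0, 'joints': array([-1.40259026e+00,  3.00463136e-01,  1.52159058e+00,  2.13521530e-05,
        1.32072732e+00, -6.66137224e-02]), 'qd': array([-1.61403227e-03,  1.69069640e-03, -1.21178640e-03, -5.46562729e-04,
        4.19771617e-04, -6.80637210e-05]), 'effort': array([-3.31394040e-04, -5.31803727e+01, -3.52736664e+01,  7.07655237e-02,
        2.44454015e-02, -1.12939072e-04]), 'eef_pos': array([ 127.91082036, -534.59871422,  172.88671431]), 'eef_rot': array([-3.14040829e+00, -9.97394350e-05,  2.34814437e-01]), 'wrist_force': array([ 0.14865655, -0.70636411,  0.22459588]), 'moment': array([-0.02000533,  0.02467485, -0.004527  ]), 'finger_force': 0.0, 'finger_gap': 94.46373925538958}
{'fx': 368.302221570492, 'fy': 368.302221570492, 'cx': 311.6729634672566, 'cy': 199.2937263497605, 'k1': -0.07957423225109055, 'origin': array([1331.3080108 ,   12.96232667,  838.73665129]), 'attitude': array([-2.33676806,  0.00862957,  1.60120448])}
{'fx': 458.95945236151726, 'fy': 458.95945236151726, 'cx': 313.6156715880925, 'cy': 195.26609361495292, 'k1': -0.10724529653578364, 'origin': array([218.20675598, 821.65380739, 796.12316444]), 'attitude': array([-2.2413056 ,  0.01710169, -2.77001537])}
```

View pics/scene0.png

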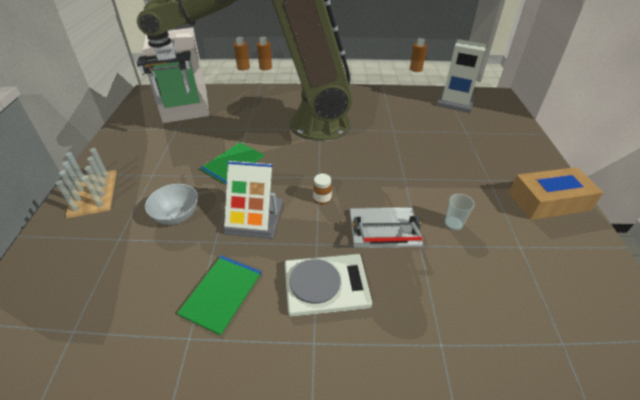

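View pics/side0.png

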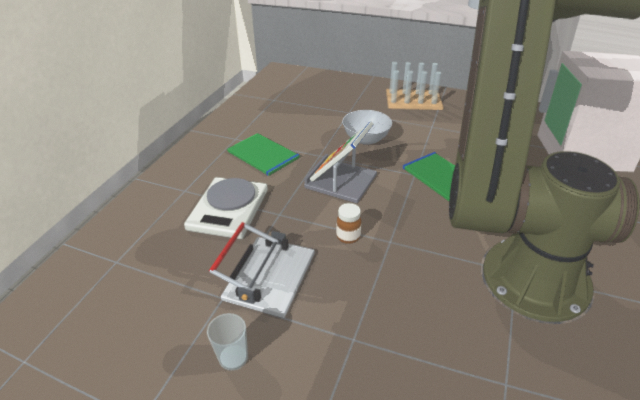

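Scene: the wanted white panel with six patches stands in the rack at (248,195). Possible confusions are the green flat plates at (222,293) and (235,160); leave both alone. The red bar of the easel is at (392,239), and the red rows on the panel patches at (238,202) are not it. In the side view the bar is at (228,247) and the panel at (342,152). Next I'll measure them and take one close crop.

```bash
python3 - <<'E'
from h import *
np.set_printoptions(precision=1,suppress=True)
# red bar
for n,box in(("scene",(345,425,200,250)),("side",(200,250,215,285))):
    z=np.load(n+"0.npz");p=z["p"];d=z["d"];c=get_calibration(n)
    P=cloud(c,d);hsv=cv2.cvtColor(p,cv2.COLOR_RGB2HSV)
    m=((hsv[...,0]<8)|(hsv[...,0]>172))&(hsv[...,1]>150)&(hsv[...,2]>90)
    b=np.zeros_like(m);b[box[2]:box[3],box[0]:box[1]]=1;m&=b
    vu=np.argwhere(m);u=vu[:,1];v=vu[:,0]
    (cx,cy),(w,h),a=cv2.minAreaRect(vu[:,::-1].astype(np.float32))
    bp=cv2.boxPoints(((cx,cy),(w,h),a))
    bp=bp[np.argsort(bp[:,0] if n=="scene" else bp[:,1])]
    e=np.array([(bp[0]+bp[1])/2,(bp[2]+bp[3])/2])
    W=onz(c,e,66+4);print(n,"bar ends px",e.ravel(),"world",W,"len",np.linalg.norm(W[0]-W[1]),"depth med",np.nanmedian(P[m],0), m.sum())
# panel plane from depth (scene)
c=get_calibration("scene");z=np.load("scene0.npz");p=z["p"];d=z["d"];P=cloud(c,d)
hsv=cv2.cvtColor(p,cv2.COLOR_RGB2HSV)
Q=P[175:225,234:266].reshape(-1,3);Q=Q[~np.isnan(Q).any(1)]
for i in range(4):
    o=np.median(Q,0) if i==0 else Q.mean(0);_,s,V=np.linalg.svd(Q-o);nrm=V[2];r=(Q-o)@nrm;Q=Q[abs(r)<max(3,2.5*r.std())] if i<3 else Q
nrm*=np.sign(nrm[0]);print("panel n",nrm,"tilt",np.degrees(np.arcsin(nrm[2])),"az",np.degrees(np.arctan2(nrm[1],nrm[0])),o,len(Q),r.std())
# pts on plane in region
R3=P[150:245,210:290];on=abs((R3-o)@nrm)<5
on=cv2.morphologyEx(on.astype(np.uint8),cv2.MORPH_OPEN,np.ones((3,3)))
k,l,st,_=cv2.connectedComponentsWithStats(on);i=1+np.argmax(st[1:,4]);vu=np.argwhere(l==i)+[150,210]
yv=np.cross([0,0,1],nrm);yv/=np.linalg.norm(yv);zv=np.cross(nrm,yv)
r=rays(c,vu[:,::-1])@att(c).T;O=np.array(c["origin"]);X=O+r*(((o-O)@nrm)/(r@nrm))[:,None]
ab=np.c_[(X-o)@yv,(X-o)@zv].astype(np.float32);mr=cv2.minAreaRect(ab);print("rect",mr)
ce=o+yv*mr[0][0]+zv*mr[0][1]-6*nrm;print("center",ce,"y",yv,"z",zv)
a=cv2.resize(p[145:255,195:435],None,fx=3.3,fy=3.3,interpolation=cv2.INTER_CUBIC);cv2.imwrite("pics/crop1.png",a[...,::-1])
E
```

```text
scene bar ends px [364. 239. 421. 239.] world [[684.7 128.5  70. ]
 [681.9 283.9  70. ]] len 155.41483869690975 depth med [682.8 202.6  69.1] 205
side bar ends px [242.6 224.4 211.5 269.3] world [[680.2 134.5  70. ]
 [675.1 285.8  70. ]] len 151.39448211051445 depth med [677.7 229.1  71.4] 170
panel n [ 0.8 -0.1  0.6] tilt 40.240044582720536 az -5.325497260352222 [ 560.4 -199.7   92. ] 1564 1.8608707170035879
rect ((-7.209037780761719, 11.990043640136719), (128.3932342529297, 196.01243591308594), 0.30957475304603577)
center [ 547.5 -205.8   97.3] y [ 0.1  1.  -0. ] z [-0.6  0.1  0.8]
```

View pics/crop1.png

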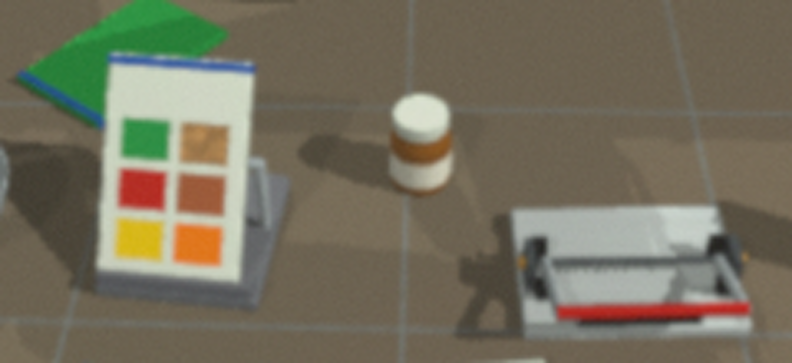

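The crop confirms the choice: the white six-patch panel with its blue top edge is in the rack (image crop 175,165), and the red bar is on the folded easel (650,312). I'll go above the bar and refine with the wrist camera.

Emit:
{"api": "jog_arm", "payload": {"plan": [0, 0, 0.05, 0, 0, 0, 0, 0, 0.1, 0, 0, 0, 0.552, 0.742, 0.12, 0, 0, 78, 0.552, 0.742, 0.12, 0, 0, 78, 0.552, 0.742, 0.12, 0, 0, 78, 0.552, 0.742, 0.12, 0, 0, 78, 0.552, 0.742, 0.12, 0, 0, 78, 0.552, 0.742, 0.12, 0, 0, 78, 0.552, 0.742, 0.12, 0, 0, 78, 0.552, 0.742, 0.12, 0, 0, 78, 0.552, 0.742, 0.12, 0, 0, 78, 0.552, 0.742, 0.12, 0, 0, 78, 0.552, 0.742, 0.12, 0, 0, 78, 0.552, 0.742, 0.12, 0, 0, 78, 0.552, 0.742, 0.12, 0, 0, 78, 0.552, 0.742, 0.12, 0, 0, 78, 0.552, 0.742, 0.12, 0, 0, 78, 0.552, 0.742, 0.12, 0, 0, 78, 0.552, 0.742, 0.12, 0, 0, 78, 0.552, 0.742, 0.12, 0, 0, 78]}}

```text
clock: 2.1
eef_pos: [665.7, 188.9, 292.5]
eef_rot: [-3.141, 0.0, 1.596]
wrist_force: [1.0, -0.8, 1.5]
finger_gap: 94.2
finger_force: 0.0
```

Emit:
{"api": "jog_arm", "payload": {"plan": [0.03, 0.04, 0, 0, 0, 0, 0.03, 0.04, 0, 0, 0, 0], "claw": 0.06}}

```text
clock: 2.3
eef_pos: [696.1, 230.7, 288.6]
eef_rot: [-3.137, 0.001, 1.599]
wrist_force: [-0.7, -0.3, -0.8]
finger_gap: 81.2
finger_force: 0.0
```

```bash
python3 - <<'E'
from h import *
np.set_printoptions(precision=1,suppress=True)
print(manip.read_state()["eef_pos"])
c,p,d=cam("wrist");print(c["origin"],att(c)[:,2]);cv2.imwrite("pics/w1.png",p[...,::-1]);np.savez("w1.npz",p=p,d=d)
hsv=cv2.cvtColor(p,cv2.COLOR_RGB2HSV)
m=((hsv[...,0]<8)|(hsv[...,0]>172))&(hsv[...,1]>150)&(hsv[...,2]>80)
k,l,st,ce=cv2.connectedComponentsWithStats(m.astype(np.uint8))
for i in range(1,k):
    if st[i,4]<300: continue
    vu=np.argwhere(l==i);q=cv2.minAreaRect(vu[:,::-1].astype(np.float32));bp=cv2.boxPoints(q)
    W=onz(c,bp,66);print(st[i],q,W,np.nanmedian(cloud(c,d)[l==i],0))
E
```

```text
[696.1 230.7 288.6]
[696.  306.6 499.1] [ 0.  -0.3 -1. ]
[ 302  122   12  120 1080] ((307.7108154296875, 181.5648651123047), (119.03758239746094, 9.299810409545898), 88.66777801513672) [[671.2 288.3  66. ]
 [682.9 288.9  66. ]
 [690.2 128.1  66. ]
 [677.4 127.4  66. ]] [680.7 213.6  70.1]
```

View pics/w1.png

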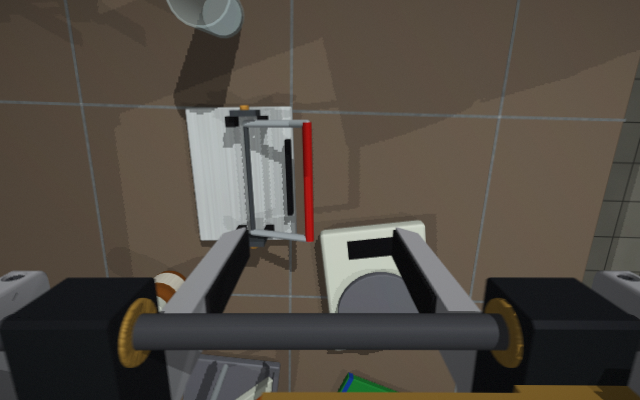

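Wrist view: the bar runs from (307,122) to (311,241), world centre about (680,208,66), length 161 mm (given 160), yaw about 2°. The lip is at (290,175) and the scale at (375,265), clear of the fingers. Now I descend.

Emit:
{"api": "jog_arm", "payload": {"plan": [-0.016, -0.0225, -0.05, 0, 0, 0, -0.016, -0.0225, -0.1, 0, 0, 0, -0.016, -0.0225, -0.15, 0, 0, 0, -0.016, -0.0225, -0.17, 0, 0, 0, -0.016, -0.0225, -0.17, 0, 0, 0, -0.016, -0.0225, -0.17, 0, 0, 0], "claw": 0.05}}

```text
clock: 2.95
eef_pos: [679.2, 203.9, 124.9]
eef_rot: [3.14, -0.0, 1.595]
wrist_force: [-0.2, -0.0, 1.9]
finger_gap: 49.8
finger_force: 0.0
```

Emit:
{"api": "jog_arm", "payload": {"plan": [0.001, 0.004, -0.035, 0, 0, 0.5, 0.001, 0.004, -0.06, 0, 0, 0.5, 0.001, 0.004, -0.076, 0, 0, 0.5, 0.001, 0.004, -0.076, 0, 0, 0.5, 0.001, 0.004, -0.076, 0, 0, 0.5], "claw": 0.05}}

```text
clock: 3.45
eef_pos: [681.0, 208.6, 49.2]
eef_rot: [3.139, -0.001, 1.605]
wrist_force: [-0.1, 0.2, -0.5]
finger_gap: 49.8
finger_force: 0.0
```

Emit:
{"api": "jog_arm", "payload": {"plan": [0, 0, 0, 0, 0, 0, 0, 0, 0, 0, 0, 0, 0, 0, 0, 0, 0, 0, 0, 0, 0, 0, 0, 0, 0, 0, 0, 0, 0, 0, 0, 0, 0, 0, 0, 0], "claw": 0, "force": 12}}

```text
clock: 4.05
eef_pos: [680.0, 208.5, 46.9]
eef_rot: [3.142, -0.0, 1.605]
wrist_force: [0.3, 0.6, 0.6]
finger_gap: 5.5
finger_force: 0.0
```

```bash
python3 - <<'E'
from h import *
print(manip.read_state()["finger_gap"])
a=[]
for n,b in(("side",(190,340,200,320)),("wrist",(180,440,90,300))):
    c,p,d=cam(n);np.savez(n+"2.npz",p=p,d=d)
    q=p[b[2]:b[3],b[0]:b[1]];a.append(cv2.resize(q,None,fx=380/q.shape[1],fy=380/q.shape[1],interpolation=cv2.INTER_CUBIC)[:300])
h=max(x.shape[0] for x in a);a=[np.pad(x,((0,h-x.shape[0]),(0,0),(0,0))) for x in a]
cv2.imwrite("pics/c2.png",np.hstack(a)[...,::-1])
E
```

```text
5.493690704592774
```

View pics/c2.png

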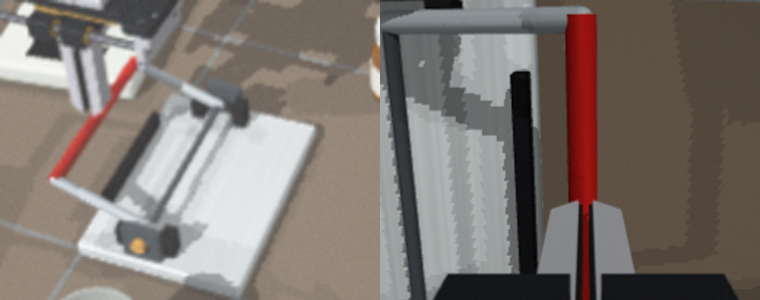

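```bash
python3 - <<'E'
from h import *
np.set_printoptions(precision=1,suppress=True)
s=manip.read_state();print(s["eef_pos"],s["eef_rot"],s["finger_gap"],s["finger_force"],s["wrist_force"])
z=np.load("wrist2.npz");c=get_calibration("wrist");P=cloud(c,z["d"]);p=z["p"]
print(c["origin"],att(c)[:,2])
hsv=cv2.cvtColor(p,cv2.COLOR_RGB2HSV)
m=((hsv[...,0]<8)|(hsv[...,0]>172))&(hsv[...,1]>150)&(hsv[...,2]>80)
for v in (110,140,170,200,220,230,240,260,280):
    u=np.flatnonzero(m[v,280:350])+280
    print(v,u.min() if len(u) else None,u.max() if len(u) else None,len(u),np.nanmedian(P[v,u],0) if len(u) else 0, 'L',P[v,305],'R',P[v,335])
z=np.load("side2.npz");c=get_calibration("side");P=cloud(c,z["d"]);p=z["p"]
for v in (222,228,234,240,244,248): print(v,[P[v,u].round() for u in (218,222,226,230)])
E
```

```text
[680.  208.5  46.9] [-3.1  0.   1.6] 0.7581804872530398 0.0 [-0.3 -0.2  0.1]
[678.5 284.2 257.5] [ 0.  -0.3 -1. ]
110 308 327 20 [677.1 283.1  70.1] L [670.3 282.8  67.6] R [689.6 283.1  -0.3]
140 309 327 19 [677.9 267.1  70.5] L [667.8 260.2  -0.9] R [690.6 261.1   0.3]
170 309 327 19 [678.8 250.3  70.2] L [668.3 237.3   0.1] R [691.7 238.1   0.2]
200 310 328 19 [679.6 232.8  70.2] L [668.8 212.7  -1.4] R [nan nan nan]
220 310 328 19 [680.  220.5  70. ] L [669.3 195.9  -1. ] R [693.6 197.   -0.3]
230 319 322 4 [681.1 214.4  70.4] L [669.5 187.4  -0.8] R [689.  219.4  83.1]
240 319 322 4 [681.4 208.2  70.8] L [673.  218.5  96.8] R [688.3 219.7  98.4]
260 319 322 4 [681.8 195.4  71. ] L [674.1 218.9 121. ] R [687.4 219.2 120.5]
280 319 322 4 [682.3 181.9  70.9] L [676.2 242.5 181.7] R [683.6 243.1 182.3]
222 [array([686., 218., 145.]), array([675., 218., 149.]), array([665., 217., 151.]), array([666., 202., 138.])]
228 [array([687., 220., 129.]), array([683., 212., 124.]), array([668., 217., 133.]), array([666., 207., 125.])]
234 [array([691., 219., 110.]), array([682., 217., 111.]), array([669., 220., 118.]), array([667., 209., 109.])]
240 [array([757., 141.,  -2.]), array([684., 218.,  93.]), array([675., 217.,  95.]), array([664., 217.,  99.])]
244 [array([746., 157.,   2.]), array([737., 153.,   2.]), array([675., 219.,  84.]), array([675., 204.,  71.])]
248 [array([739., 170.,   4.]), array([730., 165.,   2.]), array([676., 220.,  73.]), array([714., 155.,  -1.])]
```

```bash
python3 - <<'E'
from h import *
np.set_printoptions(precision=1,suppress=True)
X=np.array([[680,208.5,46.9],[680,208.5,72],[680,208.5,100],[680,208.5,66]])
for n in("side","wrist"):
    c=get_calibration(n);A=att(c);K=np.array([[c["fx"],0,c["cx"]],[0,c["fy"],c["cy"]],[0,0,1]])
    Y=(X-np.array(c["origin"]))@A;print(n,cv2.projectPoints(Y,np.zeros(3),np.zeros(3),K,np.array([c["k1"],0,0,0]))[0].reshape(-1,2))
z=np.load("side2.npz");p=z["p"];print(p[236:262:2,220:234:2].tolist() and '')
a=cv2.resize(p[200:275,195:270],(600,600),interpolation=cv2.INTER_CUBIC);cv2.imwrite("pics/c3.png",a[...,::-1])
E
```

```text
side [[228.7 252.2]
 [227.2 244.4]
 [225.4 235.3]
 [227.5 246.3]]
wrist [[318.4 225.8]
 [318.2 240.2]
 [317.9 261.1]
 [318.3 236.5]]
```

View pics/c3.png

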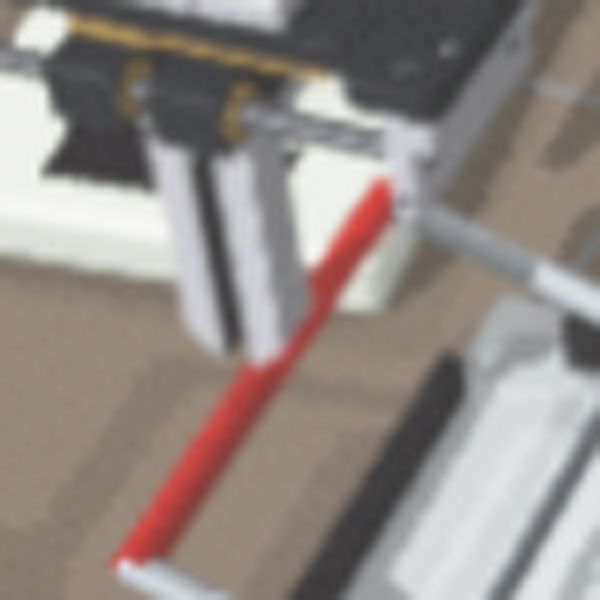

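```bash
python3 - <<'E'
from h import *
np.set_printoptions(precision=1,suppress=True)
c=get_calibration("wrist");dz=np.array(c["origin"])-manip.read_state()["eef_pos"]
print("cam-TCP",dz)
for f,t in(("w1.npz",[696.1,230.7,288.6]),("wrist2.npz",[680,208.5,46.9])):
    d=np.load(f)["d"]; c["origin"]=np.array(t)+dz; P=cloud(c,d)-t
    m=(P[...,2]<60)&(abs(P[...,1])<16)&(abs(P[...,0])<65)&(P[...,2]>-15)
    for lo in range(-15,60,5):
        q=P[m&(P[...,2]>=lo)&(P[...,2]<lo+5)]
        print(f,lo,len(q),(q.min(0),q.max(0)) if len(q) else '')
E
```

```text
cam-TCP [ -1.5  75.7 210.6]
w1.npz -15 0 
w1.npz -10 0 
w1.npz -5 0 
w1.npz 0 0 
w1.npz 5 0 
w1.npz 10 0 
w1.npz 15 0 
w1.npz 20 0 
w1.npz 25 1 (array([43.5, 10.9, 29.9]), array([43.5, 10.9, 29.9]))
w1.npz 30 125 (array([-45. ,  -8.6,  30.4]), array([47.1, 12.3, 35. ]))
w1.npz 35 235 (array([-51.3,  -8.5,  35. ]), array([52. , 12.4, 40. ]))
w1.npz 40 271 (array([-51. ,  -8.3,  40. ]), array([53.2, 12.7, 45. ]))
w1.npz 45 307 (array([-51.5,  -8.6,  45. ]), array([53.5, 12.6, 50. ]))
w1.npz 50 335 (array([-51.3,  -8.7,  50. ]), array([53.3, 12.7, 55. ]))
w1.npz 55 366 (array([-51.6,  -8.1,  55. ]), array([53.5, 12.6, 60. ]))
wrist2.npz -15 4 (array([-31.5, -10.8, -14.8]), array([-25.8,   3.2, -14.4]))
wrist2.npz -10 0 
wrist2.npz -5 0 
wrist2.npz 0 0 
wrist2.npz 5 0 
wrist2.npz 10 0 
wrist2.npz 15 8 (array([-5.9,  6.3, 18.9]), array([ 5.7, 15.8, 19.8]))
wrist2.npz 20 418 (array([ -6. , -15.9,  20.1]), array([ 5.5, 15.9, 25. ]))
wrist2.npz 25 14 (array([ -1.6, -13.4,  25. ]), array([ 2.4, 12.1, 25.7]))
wrist2.npz 30 43 (array([-6.5,  8.5, 31.2]), array([ 7.4, 10.9, 35. ]))
wrist2.npz 35 104 (array([-11.2,   8.6,  35.1]), array([12.1, 11. , 40. ]))
wrist2.npz 40 149 (array([-12. ,   8.6,  40. ]), array([14. , 11.1, 45. ]))
wrist2.npz 45 161 (array([-11.9,   8.5,  45. ]), array([13.8, 11.2, 50. ]))
wrist2.npz 50 181 (array([-12. ,   8.7,  50. ]), array([14. , 11.3, 55. ]))
wrist2.npz 55 192 (array([-12. ,   8.1,  55. ]), array([14. , 11.2, 60. ]))
```

Two views show that the real fingertips sit about 29 mm short of the reported TCP: tips are at z≈76 while 47 is reported, and the fingers closed to 0.8 mm just above the bar. I'll take the measured tips as true, which means going 28 mm lower with a small opening and watching the force.

Emit:
{"api": "jog_arm", "payload": {"plan": [0, 0, 0, 0, 0, 0, 0, 0, 0, 0, 0, 0, 0, 0, 0, 0, 0, 0, 0, 0, 0, 0, 0, 0, 0, 0, 0, 0, 0, 0], "claw": 0.032}}

```text
clock: 4.65
eef_pos: [680.0, 208.5, 46.9]
eef_rot: [-3.142, 0.0, 1.605]
wrist_force: [0.9, -0.4, 0.4]
finger_gap: 31.5
finger_force: 0.0
```

Emit:
{"api": "jog_arm", "payload": {"plan": [0, 0, -0.01, 0, 0, 0, 0, 0, -0.02, 0, 0, 0, 0, 0, -0.028, 0, 0, 0, 0, 0, -0.028, 0, 0, 0]}}

```text
clock: 5.05
eef_pos: [679.1, 208.3, 16.7]
eef_rot: [-3.139, 0.001, 1.605]
wrist_force: [0.1, 1.0, -0.3]
finger_gap: 31.7
finger_force: 0.0
```

Emit:
{"api": "jog_arm", "payload": {"plan": [0, 0, 0, 0, 0, 0, 0, 0, 0, 0, 0, 0, 0, 0, 0, 0, 0, 0, 0, 0, 0, 0, 0, 0, 0, 0, 0, 0, 0, 0], "claw": 0, "force": 12}}

```text
clock: 5.55
eef_pos: [678.9, 208.6, 19.3]
eef_rot: [-3.139, 0.0, 1.605]
wrist_force: [-11.0, -2.0, 5.8]
finger_gap: 11.5
finger_force: 12.0
```

Emit:
{"api": "jog_arm", "payload": {"plan": [-0.0035, -0.0001, 0.0083, 0, 0, 0, -0.0078, -0.0003, 0.0162, 0, 0, 0, -0.0129, -0.0005, 0.0236, 0, 0, 0, -0.0187, -0.0007, 0.0305, 0, 0, 0, -0.0251, -0.0009, 0.0368, 0, 0, 0, -0.0322, -0.0011, 0.0423, 0, 0, 0, -0.0398, -0.0014, 0.0472, 0, 0, 0, -0.0478, -0.0017, 0.0513, 0, 0, 0, -0.0562, -0.002, 0.0545, 0, 0, 0, -0.0648, -0.0023, 0.057, 0, 0, 0, -0.0648, -0.0023, 0.057, 0, 0, 0]}}

```text
clock: 6.65
eef_pos: [615.4, 206.2, 78.1]
eef_rot: [3.139, -0.0, 1.605]
wrist_force: [3.0, -2.1, 7.4]
finger_gap: 11.5
finger_force: 12.0
```

Emit:
{"api": "jog_arm", "payload": {"plan": [-0.0089, -0.0003, 0.0015, 0, 0, 0, -0.0179, -0.0006, 0.0021, 0, 0, 0, -0.0269, -0.0009, 0.0019, 0, 0, 0, -0.0358, -0.0012, 0.0007, 0, 0, 0, -0.0437, -0.0015, -0.0011, 0, 0, 0, -0.0437, -0.0015, -0.0011, 0, 0, 0, -0.0437, -0.0015, -0.0011, 0, 0, 0]}}

```text
clock: 7.35
eef_pos: [571.1, 204.7, 74.7]
eef_rot: [-3.141, 0.0, 1.605]
wrist_force: [-2.0, -3.9, 4.4]
finger_gap: 11.0
finger_force: 12.0
```

Emit:
{"api": "jog_arm", "payload": {"plan": [0, 0, 0, 0, 0, 0, 0, 0, 0, 0, 0, 0, 0, 0, 0, 0, 0, 0, 0, 0, 0, 0, 0, 0, 0, 0, 0, 0, 0, 0.05, 0, 0, 0, 0, 0, 0.1, 0, 0, 0, 0, 0, 0.15, 0, 0, 0, 0, 0, 0.15, 0, 0, 0, 0, 0, 0.15, 0, 0, 0], "claw": 0.04}}

```text
validation failed for argument at $.pl...
```

```bash
python3 - <<'E'
from h import *
np.set_printoptions(precision=1,suppress=True)
s=manip.read_state();print(s["clock"],s["eef_pos"])
for n in("wrist","scene"):
    c,p,d=cam(n);P=cloud(c,d);np.savez(n+"3.npz",p=p,d=d,pose=np.r_[c["origin"],c["attitude"]])
    hsv=cv2.cvtColor(p,cv2.COLOR_RGB2HSV)
    m=((hsv[...,0]<8)|(hsv[...,0]>172))&(hsv[...,1]>150)&(hsv[...,2]>80)&(np.nan_to_num(P[...,1])>100)
    k,l,st,ce=cv2.connectedComponentsWithStats(m.astype(np.uint8));i=1+np.argmax(st[1:,4])
    vu=np.argwhere(l==i);q=cv2.minAreaRect(vu[:,::-1].astype(np.float32));bp=cv2.boxPoints(q)
    print(n,st[i],"\n",onz(c,bp,120),np.nanmedian(P[l==i],0))
    if n=="wrist": cv2.imwrite("pics/w3.png",p[...,::-1])
E
```

```text
7.35 [571.1 204.7  74.7]
wrist [ 307  100   25  213 4584] 
 [[563.4 283.8 120. ]
 [574.7 284.2 120. ]
 [579.6 170.1 120. ]
 [566.2 169.6 120. ]] [571.  237.3 126. ]
scene [362 195  24   4  76] 
 [[563.9 126.9 120. ]
 [562.5 192.6 120. ]
 [574.9 191.2 120. ]
 [576.3 126.  120. ]] [576.4 160.7 125.2]
```

View pics/w3.png

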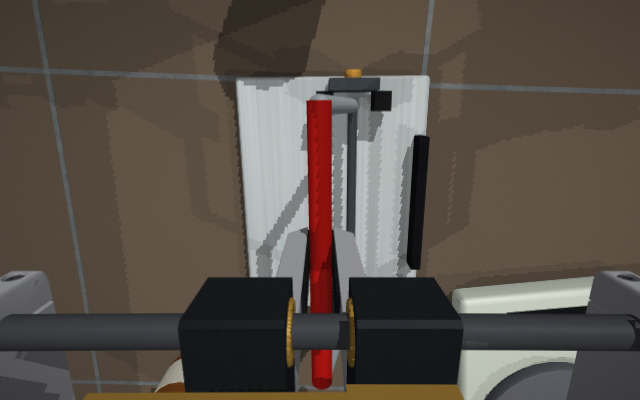

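The release call was refused because I miscounted the numbers. The picture shows the bar (320,100 to 322,385) beyond the hinge rod at (352,170), still held. I'll repeat the release.

Emit:
{"api": "jog_arm", "payload": {"plan": [0, 0, 0, 0, 0, 0, 0, 0, 0, 0, 0, 0, 0, 0, 0, 0, 0, 0, 0, 0, 0, 0, 0, 0, 0, 0, 0.05, 0, 0, 0, 0, 0, 0.1, 0, 0, 0, 0, 0, 0.15, 0, 0, 0, 0, 0, 0.2, 0, 0, 0, 0, 0, 0.2, 0, 0, 0, 0, 0, 0.2, 0, 0, 0], "claw": 0.04}}

```text
clock: 8.45
eef_pos: [571.7, 204.8, 275.3]
eef_rot: [3.14, -0.0, 1.605]
wrist_force: [-0.0, -0.3, -0.4]
finger_gap: 40.0
finger_force: 0.0
```

```bash
python3 - <<'E'
from h import *
np.set_printoptions(precision=1,suppress=True)
s=manip.read_state();print(s["clock"],s["eef_pos"])
for n in("wrist","scene"):
    c,p,d=cam(n);P=cloud(c,d);np.savez(n+"3.npz",p=p,d=d)
    hsv=cv2.cvtColor(p,cv2.COLOR_RGB2HSV)
    m=((hsv[...,0]<8)|(hsv[...,0]>172))&(hsv[...,1]>150)&(hsv[...,2]>80)&(np.nan_to_num(P[...,1])>100)
    k,l,st,ce=cv2.connectedComponentsWithStats(m.astype(np.uint8));i=1+np.argmax(st[1:,4])
    vu=np.argwhere(l==i);q=cv2.minAreaRect(vu[:,::-1].astype(np.float32));bp=cv2.boxPoints(q)
    print(n,st[i],"\n",onz(c,bp,120),np.nanmedian(P[l==i],0))
    if n=="wrist":
        k=np.nan_to_num(P[...,2],nan=-99); x=P[...,0];y=P[...,1]
        g=(hsv[...,2]<70)&(k>20)&(k<45)&(x>630)&(x<680)&(y>120)
        kk,l,st,ce=cv2.connectedComponentsWithStats(g.astype(np.uint8));i=1+np.argmax(st[1:,4])
        vu=np.argwhere(l==i);bp=cv2.boxPoints(cv2.minAreaRect(vu[:,::-1].astype(np.float32)))
        print("lip",st[i],"\n",onz(c,bp,31),np.nanmedian(P[l==i],0))
        pl=(k>8)&(k<20)&(x>450)&(x<720)&(y>60)&(y<340); W=P[pl]; print("plate",pl.sum(),cv2.minAreaRect(W[:,:2].astype(np.float32)),np.median(W[:,2]))
    cv2.imwrite(f"pics/{n}3.png",p[...,::-1])
E
```

```text
8.45 [571.7 204.8 275.3]
wrist [ 310  105   12  143 1432] 
 [[559.4 283.2 120. ]
 [570.2 283.7 120. ]
 [577.3 122.9 120. ]
 [565.3 122.4 120. ]] [568.1 211.1 124.8]
lip [372 125  10  79 533] 
 [[647.7 153.8  31. ]
 [642.9 261.6  31. ]
 [652.2 261.6  31. ]
 [657.6 153.9  31. ]] [650.  210.4  30.2]
plate 11419 ((612.9140014648438, 181.2165069580078), (208.21514892578125, 248.5671844482422), 2.6182808876037598) 14.394827283644815
scene [362 194  55   5 199] 
 [[562.4 126.8 120. ]
 [553.4 282.8 120. ]
 [568.6 280.4 120. ]
 [577.5 126.  120. ]] [570.  211.5 123.6]
```

View pics/wrist3.png

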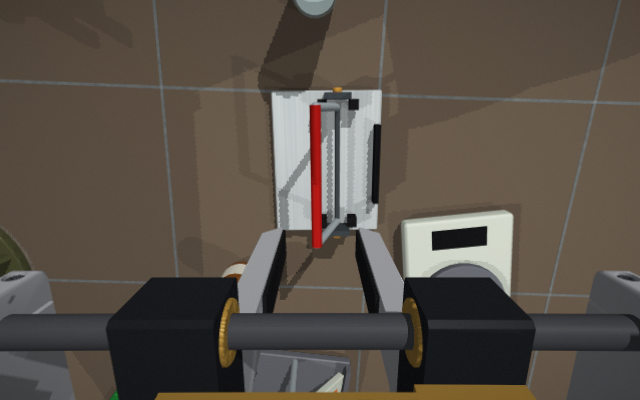

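The prop rests on its stop: bar centre (568,203), top at z≈125. The lip's inner edge is near (646,207) and the easel yaw is 2.4°. Now to the panel: I'll work out the turn and hover in line with it.

```bash
python3 - <<'E'
from h import *
np.set_printoptions(precision=2,suppress=True)
s=manip.read_state();R0=R.from_euler('xyz',s["eef_rot"])
def tool(az,lean):  # tool z = -panel z, tool y = panel normal(+)
    a=np.radians(az);l=np.radians(lean)
    n=np.array([np.cos(a)*np.cos(l),np.sin(a)*np.cos(l),np.sin(l)]);y=np.array([-np.sin(a),np.cos(a),0]);z=np.cross(n,y)
    return R.from_matrix(np.c_[np.cross(n,-z),n,-z]),z
for az,l in((-5.3,40.1),(2.4,30)):
    T,z=tool(az,l);print(az,z,np.degrees((T*R0.inv()).as_rotvec()))
T,z=tool(-5.3,40.1);C=np.array([547.5,-205.8,97.3]);print((C+158.5*z-s["eef_pos"]))
T2,_=tool(2.4,30);print(np.degrees((T2*T.inv()).as_rotvec()))
E
cat >> h.py <<'E'
def tool(az,lean):
    a=np.radians(az);l=np.radians(lean)
    n=np.array([np.cos(a)*np.cos(l),np.sin(a)*np.cos(l),np.sin(l)]);y=np.array([-np.sin(a),np.cos(a),0]);z=np.cross(n,y)
    return R.from_matrix(np.c_[np.cross(n,-z),n,-z]),n,y,z
E
```

```text
-5.3 [-0.64  0.06  0.76] [ -1.15 -40.24  -6.94]
2.4 [-0.5  -0.02  0.87] [  1.17 -30.11   0.44]
[-125.28 -401.02  -54.65]
[ 0.26 10.1   7.68]
```

Emit:
{"api": "jog_arm", "payload": {"plan": [-0.015, -0.05, 0, 0, -5, -1, -0.03, -0.1, 0, -0.3, -10, -2, -0.045, -0.15, 0, -0.4, -15, -3, -0.06, -0.2, 0, -0.6, -20, -3.5, -0.08, -0.25, -0.01, -0.7, -25, -4.5, -0.095, -0.3, -0.02, -0.9, -30, -5.5, -0.11, -0.35, -0.03, -1, -35, -6, -0.125, -0.4, -0.05, -1.15, -40.2, -6.9, -0.125, -0.401, -0.055, -1.15, -40.2, -6.9, -0.125, -0.401, -0.055, -1.15, -40.2, -6.9, -0.125, -0.401, -0.055, -1.15, -40.2, -6.9, -0.125, -0.401, -0.055, -1.15, -40.2, -6.9], "claw": 0.05}}

```text
clock: 9.75
eef_pos: [446.8, -195.5, 219.6]
eef_rot: [2.441, -0.001, 1.48]
wrist_force: [0.5, 0.2, 0.3]
finger_gap: 49.9
finger_force: 0.0
```

```bash
cat > pan.py <<'E'
from h import *
np.set_printoptions(precision=2,suppress=True)
# panel pose by depth seed plane + rim: seed = world point on the front, returns centre, azimuth, lean
def panel(n,seed,rad=45,tol=5):
    c,p,d=cam(n);P=cloud(c,d);np.savez("last_"+n,p=p,d=d);cv2.imwrite(f"pics/last_{n}.png",p[...,::-1])
    Q=P[np.linalg.norm(np.nan_to_num(P,nan=9e9)-seed,axis=2)<rad]
    for i in range(5):
        o=np.median(Q,0);V=np.linalg.svd(Q-o,full_matrices=False)[2];nr=V[2]*np.sign(V[2][0]);r=(Q-o)@nr;Q=Q[abs(r-np.median(r))<max(2,2.5*r.std())]
    o=Q.mean(0);az=np.degrees(np.arctan2(nr[1],nr[0]));le=np.degrees(np.arcsin(nr[2]))
    _,nn,y,z=tool(az,le)
    on=(abs((P-o)@nn)<tol)&(np.linalg.norm(np.nan_to_num(P,nan=9e9)-seed,axis=2)<140)
    on=cv2.morphologyEx(on.astype(np.uint8),cv2.MORPH_OPEN,np.ones((3,3)))
    k,l,st,_=cv2.connectedComponentsWithStats(on);i=1+np.argmax(st[1:,4]);vu=np.argwhere(l==i)
    r=rays(c,vu[:,::-1])@att(c).T;O=np.array(c["origin"]);X=O+r*(((o-O)@nn)/(r@nn))[:,None]
    mr=cv2.minAreaRect(np.c_[(X-o)@y,(X-o)@z].astype(np.float32))
    ce=o+y*mr[0][0]+z*mr[0][1]
    print(n,"lean",le,"az",az,"rms",((Q-o)@nn).std(),"rect",mr[1:],"front centre",ce,"centre",ce-6*nn)
    print(" px",st[i]); return ce-6*nn,az,le
E
python3 - <<'E'
from pan import *
s=manip.read_state();print(s["clock"],s["eef_pos"],s["joints"])
S=np.array([552,-206,101.])
panel("scene",S);panel("side",S);panel("wrist",S)
T,n,y,z=tool(-5.3,40.1);print(np.degrees((T*R.from_euler('xyz',s["eef_rot"]).inv()).as_rotvec()))
E
```

```text
9.75 [ 446.77 -195.51  219.61] [-0.73 -0.25  2.14  0.6   0.75 -0.99]
scene lean 39.721374556226955 az -5.963560780611812 rms 1.8344326986992336 rect ((128.65875244140625, 197.6767120361328), 0.543428897857666) front centre [ 552.85 -206.23  100.6 ] centre [ 548.26 -205.75   96.76]
 px [ 225  161   46   70 2716]
side lean 39.75209893721086 az -4.719043793194123 rms 0.3676283754619397 rect ((265.57501220703125, 178.79200744628906), 86.83209991455078) front centre [ 558.37 -185.66   98.29] centre [ 553.78 -185.28   94.45]
 px [305 127  61  57 465]
wrist lean -28.68325441693698 az -5.244679728043191 rms 0.8693501570591479 rect ((139.22259521484375, 12.442435264587402), 0.8179887533187866) front centre [ 531.41 -194.21   97.96] centre [ 526.17 -193.73  100.84]
 px [ 301  106   12  128 1068]
[-0.05  0.04 -0.08]
```

View pics/last_wrist.png

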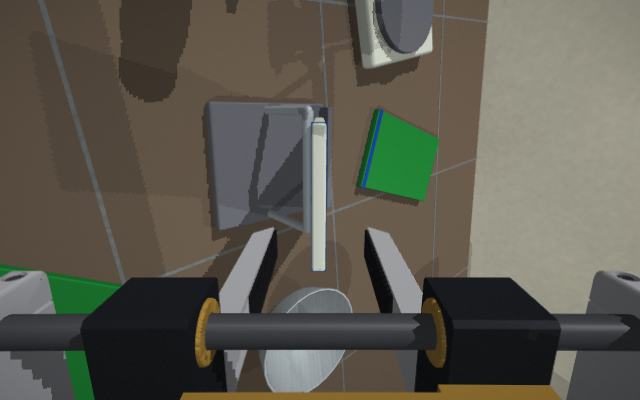

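Wrist view: the panel's white top edge, with the blue stripe, stands edge-on at (313–325, 122–270), midway between the finger tips (275 and 365). The bowl at (305,340) lies below. Next I check the centring along the width.

```bash
python3 - <<'E'
from h import *
np.set_printoptions(precision=1,suppress=True)
s=manip.read_state();c=get_calibration("wrist");z_=np.load("last_wrist.npz");p,d=z_["p"],z_["d"];P=cloud(c,d)
hsv=cv2.cvtColor(p,cv2.COLOR_RGB2HSV)
m=np.zeros((400,640),bool);m[110:285,308:330]=1
m&=(P[...,2]>145)&(P[...,2]<185)
Q=P[m];T=R.from_euler('xyz',s["eef_rot"]).as_matrix()
L=(Q-s["eef_pos"])@T
print(m.sum(),"tool frame min/max/med",np.percentile(L,[1,50,99],axis=0).tolist(), "mean world",Q.mean(0),(np.percentile(L,1,axis=0)+np.percentile(L,99,axis=0))/2)
print("toolx in world",T[:,0])
vu=np.argwhere(m);mr=cv2.minAreaRect(L[:,:2].astype(np.float32));print(mr)
E
```

```text
2318 tool frame min/max/med [[-63.77316339317215, -7.66978403492028, 61.20163522323211], [5.57531554844978, -1.416674995897148, 62.91906865468046], [64.33158772221942, 5.26127294517137, 65.99456198001658]] mean world [ 487.1 -194.7  171.2] [ 0.3 -1.2 63.6]
toolx in world [ 0.1  1.  -0. ]
((-0.6987991333007812, -1.026109218597412), (131.51174926757812, 12.967467308044434), 0.3771933317184448)
```

Emit:
{"api": "jog_arm", "payload": {"plan": [0.025, -0.0025, -0.03, 0, 0, 0, 0.045, -0.004, -0.055, 0, 0, 0, 0.06, -0.0055, -0.073, 0, 0, 0, 0.073, -0.007, -0.089, 0, 0, 0, 0.085, -0.008, -0.103, 0, 0, 0, 0.085, -0.008, -0.103, 0, 0, 0, 0.085, -0.008, -0.103, 0, 0, 0]}}

```text
clock: 10.6
eef_pos: [531.7, -203.3, 117.0]
eef_rot: [2.44, -0.0, 1.481]
wrist_force: [-0.1, 0.3, -0.1]
finger_gap: 50.4
finger_force: 0.0
```

Emit:
{"api": "jog_arm", "payload": {"plan": [0, 0, 0, 0, 0, 0, 0, 0, 0, 0, 0, 0, 0, 0, 0, 0, 0, 0, 0, 0, 0, 0, 0, 0, 0, 0, 0, 0, 0, 0, 0, 0, 0, 0, 0, 0, 0, 0, 0, 0, 0, 0, 0, 0, 0, 0, 0, 0], "claw": 0, "force": 30}}

```text
clock: 11.4
eef_pos: [531.5, -204.3, 116.7]
eef_rot: [2.44, -0.0, 1.479]
wrist_force: [0.6, -0.8, 0.1]
finger_gap: 11.8
finger_force: 30.0
```

Emit:
{"api": "jog_arm", "payload": {"plan": [0, 0, 0.01, 0, 0, 0, 0, 0, 0.03, 0, 0, 0, 0, 0, 0.06, 0, 0, 0, 0, 0, 0.1, 0, 0, 0, 0, 0, 0.13, 0, 0, 0, 0.003, 0.02, 0.15, 0, 0.5, 0.4, 0.007, 0.06, 0.15, 0, 1.5, 1.1, 0.011, 0.1, 0.15, 0, 2.5, 1.9, 0.016, 0.145, 0.15, 0, 3.5, 2.7, 0.02, 0.19, 0.15, 0, 4.6, 3.5, 0.025, 0.235, 0.15, 0, 5.7, 4.3, 0.03, 0.28, 0.15, 0, 6.8, 5.2, 0.035, 0.32, 0.15, 0, 8, 6, 0.04, 0.36, 0.15, 0.2, 9, 6.8, 0.044, 0.39, 0.15, 0.2, 9.6, 7.3, 0.0455, 0.408, 0.15, 0.26, 10.1, 7.68, 0.0455, 0.408, 0.15, 0.26, 10.1, 7.68, 0.0455, 0.408, 0.15, 0.26, 10.1, 7.68, 0.0455, 0.408, 0.15, 0.26, 10.1, 7.68]}}

```text
clock: 13.3
eef_pos: [576.8, 202.8, 266.4]
eef_rot: [2.617, 0.0, 1.613]
wrist_force: [-0.1, 0.7, -5.0]
finger_gap: 11.6
finger_force: 30.0
```

```bash
python3 - <<'E'
from pan import *
s=manip.read_state();print(s["clock"],s["eef_pos"],s["eef_rot"],s["finger_gap"],s["wrist_force"])
S=np.array([597,208,249.])
C,az,le=panel("scene",S)
T=R.from_euler('xyz',s["eef_rot"]).as_matrix();print("tool z",T[:,2],"lean by tool",np.degrees(np.arcsin(T[2,1])),"az",np.degrees(np.arctan2(T[1,1],T[0,1])))
print("centre in tool frame",(C-s["eef_pos"])@T)
E
```

```text
13.3 [576.77 202.85 266.36] [2.62 0.   1.61] 11.57641277562008 [-0.11  0.7  -5.02]
scene lean 30.090194074641133 az 2.5735793943974845 rms 1.568580891271595 rect ((199.22486877441406, 129.7141571044922), 88.99166870117188) front centre [595.93 200.67 245.26] centre [590.75 200.43 242.25]
 px [ 370  129   54   78 3745]
tool z [ 0.5   0.02 -0.87] lean by tool 30.048219055641884 az 2.408837121207559
centre in tool frame [-3.   -0.07 27.81]
```

View pics/last_scene.png

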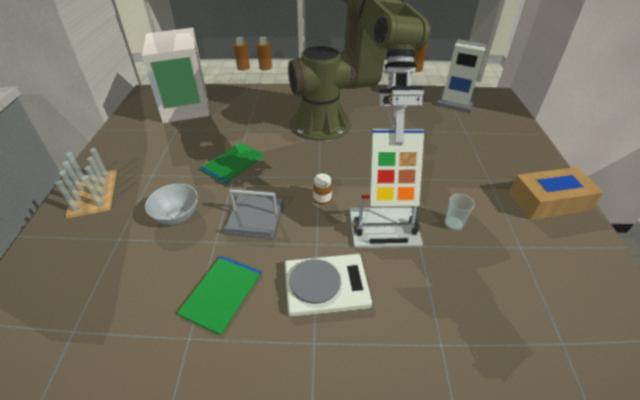

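Panel held square at (397,168): lean 30.1°, azimuth 2.5°. The prop stands behind it and all bystanders are unmoved. I'll come down 3° more upright and about 3 mm short of the lip.

Emit:
{"api": "jog_arm", "payload": {"plan": [0.001, 0.001, -0.02, 0, 1, 0, 0.002, 0.002, -0.05, -0.1, 2, 0, 0.003, 0.003, -0.08, -0.13, 3, 0, 0.003, 0.003, -0.105, -0.13, 3, 0, 0.003, 0.003, -0.12, -0.13, 3, 0, 0.003, 0.003, -0.124, -0.13, 3, 0, 0.003, 0.003, -0.124, -0.13, 3, 0, 0.003, 0.003, -0.124, -0.13, 3, 0]}}

```text
clock: 14.15
eef_pos: [580.4, 206.7, 143.5]
eef_rot: [2.668, -0.001, 1.613]
wrist_force: [0.9, 0.3, -3.5]
finger_gap: 11.9
finger_force: 30.0
```

```bash
python3 - <<'E'
from pan import *
s=manip.read_state();print(s["clock"],s["eef_pos"],s["eef_rot"],s["wrist_force"])
C,az,le=panel("scene",np.array([597,206,118.]))
_,n,y,z=tool(az,le);print("foot",C+6*n-100*z,"back edge",C-6*n-100*z)
p=np.load("last_scene.npz")["p"]
a=cv2.resize(p[130:255,335:445],None,fx=4.8,fy=4.8,interpolation=cv2.INTER_CUBIC);cv2.imwrite("pics/c5.png",a[...,::-1])
E
```

```text
14.15 [580.38 206.68 143.53] [ 2.67 -0.    1.61] [ 0.85  0.27 -3.45]
scene lean 26.796679718181753 az 2.1698033609024194 rms 1.724942901237162 rect ((201.19723510742188, 131.42333984375), 89.62093353271484) front centre [598.34 205.32 121.69] centre [592.99 205.12 118.98]
 px [ 367  168   50   70 3054]
foot [643.39 207.03  32.42] back edge [632.69 206.62  27.01]
```

View pics/c5.png

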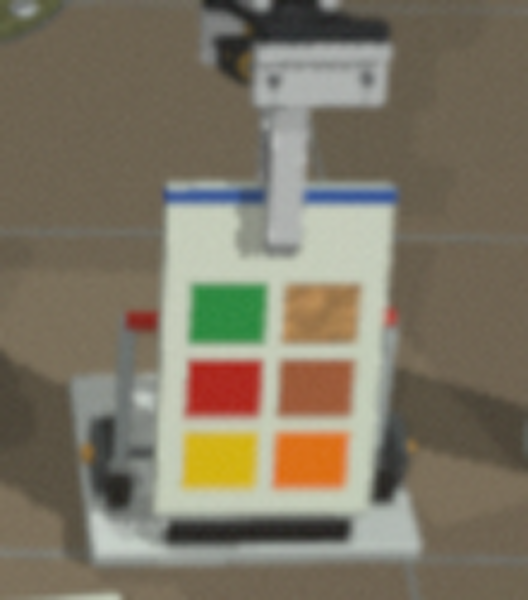

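Panel hovers square just behind the lip (crop 258,530) in front of the bar. It looks a few mm to the right of the lip's middle, so I'll check numerically in the same camera.

```bash
python3 - <<'E'
from h import *
np.set_printoptions(precision=1,suppress=True)
c=get_calibration("scene")
for f in("scene0.npz","scene3.npz","last_scene.npz"):
    p=np.load(f)["p"];hsv=cv2.cvtColor(p,cv2.COLOR_RGB2HSV)
    m=np.zeros((400,640),np.uint8);b=(slice(236,246),slice(360,420));m[b]=hsv[b][...,2]<75
    vu=np.argwhere(m)
    for v in range(236,246):
        u=np.flatnonzero(m[v]); 
        if len(u)>25: W=onz(c,[[u.min()-.5,v],[u.max()+.5,v]],29);print(f,v,u.min(),u.max(),W[:,:2].ravel(),W[:,1].mean())
p=np.load("last_scene.npz")["p"].astype(int)
# panel side edges in rows, by brightness gradient
for v in (195,215,230):
    g=p[v].sum(1);print(v,[(u,g[u]) for u in list(range(364,374))+list(range(408,420))])
E
```

```text
scene0.npz 242 372 397 [660.9 155.2 659.5 229.1] 192.15335034677204
scene3.npz 239 373 406 [649.8 159.  648.  256.5] 207.73778935868282
scene3.npz 240 370 406 [653.6 150.1 651.7 255.9] 203.0167774786697
scene3.npz 241 370 406 [657.3 149.8 655.4 255.4] 202.58786584714156
last_scene.npz 239 371 406 [649.9 153.2 648.  256.5] 204.87779187203955
last_scene.npz 240 370 406 [653.6 150.1 651.7 255.9] 203.0167774786697
last_scene.npz 241 370 406 [657.3 149.8 655.4 255.4] 202.58786584714156
195 [(364, np.int64(240)), (365, np.int64(239)), (366, np.int64(242)), (367, np.int64(275)), (368, np.int64(400)), (369, np.int64(540)), (370, np.int64(581)), (371, np.int64(582)), (372, np.int64(584)), (373, np.int64(557)), (408, np.int64(411)), (409, np.int64(471)), (410, np.int64(547)), (411, np.int64(582)), (412, np.int64(588)), (413, np.int64(581)), (414, np.int64(542)), (415, np.int64(445)), (416, np.int64(324)), (417, np.int64(304)), (418, np.int64(286)), (419, np.int64(281))]
215 [(364, np.int64(435)), (365, np.int64(443)), (366, np.int64(468)), (367, np.int64(458)), (368, np.int64(537)), (369, np.i
[... 152 characters left out ...]
.int64(586)), (411, np.int64(583)), (412, np.int64(570)), (413, np.int64(510)), (414, np.int64(439)), (415, np.int64(366)), (416, np.int64(274)), (417, np.int64(228)), (418, np.int64(233)), (419, np.int64(234))]
230 [(364, np.int64(352)), (365, np.int64(403)), (366, np.int64(418)), (367, np.int64(476)), (368, np.int64(558)), (369, np.int64(579)), (370, np.int64(581)), (371, np.int64(568)), (372, np.int64(533)), (373, np.int64(472)), (408, np.int64(577)), (409, np.int64(579)), (410, np.int64(580)), (411, np.int64(520)), (412, np.int64(393)), (413, np.int64(211)), (414, np.int64(132)), (415, np.int64(125)), (416, np.int64(131)), (417, np.int64(176)), (418, np.int64(262)), (419, np.int64(305))]
```

Emit:
{"api": "jog_arm", "payload": {"plan": [0, -0.001, 0, 0, 0, 0, 0, -0.003, -0.003, 0, 0, 0, 0, -0.003, -0.006, 0, 0, 0, 0, -0.003, -0.008, 0, 0, 0, 0, -0.003, -0.009, 0, 0, 0, 0, -0.003, -0.009, 0, 0, 0, 0, -0.003, -0.009, 0, 0, 0]}}

```text
clock: 14.9
eef_pos: [580.1, 203.8, 133.8]
eef_rot: [2.669, -0.0, 1.614]
wrist_force: [0.5, -0.5, -4.7]
finger_gap: 11.8
finger_force: 30.0
```

Emit:
{"api": "jog_arm", "payload": {"plan": [0, 0, -0.0005, 0, 0, 0, 0, 0, -0.001, 0, 0, 0, 0, 0, -0.0015, 0, 0, 0, 0, 0, -0.0015, 0, 0, 0]}}

```text
clock: 15.3
eef_pos: [580.0, 203.7, 132.3]
eef_rot: [2.669, -0.0, 1.614]
wrist_force: [0.2, -0.3, -4.4]
finger_gap: 11.8
finger_force: 30.0
```

Emit:
{"api": "jog_arm", "payload": {"plan": [0, 0, -0.0005, 0, 0, 0, 0, 0, -0.001, 0, 0, 0, 0, 0, -0.0015, 0, 0, 0, 0, 0, -0.0015, 0, 0, 0]}}

```text
clock: 15.7
eef_pos: [580.4, 203.8, 131.7]
eef_rot: [2.667, -0.001, 1.614]
wrist_force: [-4.0, -1.5, 5.8]
finger_gap: 11.8
finger_force: 30.0
```

Emit:
{"api": "jog_arm", "payload": {"plan": [0, 0, 0.0008, 0, 0, 0, 0.001, 0, 0.0008, 0, 0, 0, 0.002, 0, 0.0008, 0, 0, 0, 0.002, 0, 0.0008, 0, 0, 0]}}

```text
clock: 16.1
eef_pos: [582.1, 203.8, 131.8]
eef_rot: [2.669, -0.0, 1.614]
wrist_force: [-4.9, -0.4, 3.6]
finger_gap: 11.8
finger_force: 30.0
```

Emit:
{"api": "jog_arm", "payload": {"plan": [0.0007, 0, 0.0003, 0, 0, 0, 0.0015, 0, 0.0003, 0, 0, 0, 0.0015, 0, 0.0003, 0, 0, 0]}}

```text
clock: 16.4
eef_pos: [583.2, 203.6, 132.2]
eef_rot: [2.67, -0.0, 1.613]
wrist_force: [-12.1, -2.8, 9.9]
finger_gap: 11.8
finger_force: 30.0
```

```bash
python3 - <<'E'
from pan import *
s=manip.read_state();print(s["clock"],s["eef_pos"],s["wrist_force"])
C,az,le=panel("scene",np.array([598,204,108.]))
_,n,y,z=tool(az,le);print("foot",C+6*n-100*z,"back edge",C-6*n-100*z)
E
```

```text
16.4 [583.18 203.64 132.2 ] [-12.1   -2.82   9.85]
scene lean 26.961752127894343 az 2.2501642955204724 rms 1.7141599755410712 rect ((199.6602020263672, 131.1307830810547), 89.79593658447266) front centre [600.46 202.62 110.73] centre [595.12 202.41 108.01]
 px [ 366  172   49   69 2956]
foot [645.77 204.4   21.6 ] back edge [635.08 203.98  16.16]
```

Emit:
{"api": "jog_arm", "payload": {"plan": [-0.001, 0, 0, 0, 0, 0, -0.0022, 0, -0.0006, 0, -0.6, 0, -0.0034, -0.0001, -0.0012, 0, -1.2, 0, -0.0045, -0.0001, -0.0018, 0.1, -1.8, 0, -0.0055, -0.0002, -0.0023, 0.1, -2.4, 0, -0.0055, -0.0002, -0.0023, 0.1, -2.4, 0, -0.0055, -0.0002, -0.0023, 0.1, -2.4, 0]}}

```text
clock: 17.15
eef_pos: [577.7, 203.6, 129.6]
eef_rot: [2.627, -0.0, 1.614]
wrist_force: [-7.8, -0.6, 4.8]
finger_gap: 12.0
finger_force: 30.0
```

Emit:
{"api": "jog_arm", "payload": {"plan": [-0.0005, 0, -0.0002, 0, -0.3, 0, -0.001, 0, -0.0005, 0, -0.6, 0, -0.001, 0, -0.0005, 0, -0.6, 0]}}

```text
clock: 17.45
eef_pos: [576.6, 203.6, 129.0]
eef_rot: [2.616, 0.0, 1.614]
wrist_force: [-6.7, -1.7, 3.6]
finger_gap: 11.9
finger_force: 30.0
```

Emit:
{"api": "jog_arm", "payload": {"plan": [-0.0007, 0, -0.0003, 0, -0.4, 0, -0.0015, 0, -0.0007, 0, -0.8, 0, -0.0015, 0, -0.0007, 0, -0.8, 0]}}

```text
clock: 17.75
eef_pos: [576.4, 203.6, 129.0]
eef_rot: [2.6, 0.0, 1.614]
wrist_force: [7.8, -1.8, 0.1]
finger_gap: 11.9
finger_force: 30.1
```

```bash
python3 - <<'E'
from pan import *
s=manip.read_state();print(s["clock"],s["eef_pos"],s["wrist_force"],s["moment"])
C,az,le=panel("scene",np.array([596,204,107.]))
_,n,y,z=tool(az,le);print("foot",C+6*n-100*z,"back at bar",C-6*n+25*z)
E
```

```text
17.75 [576.41 203.55 128.96] [ 7.83 -1.84  0.08] [-0.08 -0.02 -0.05]
scene lean 30.249244173629968 az 2.3096653859594944 rms 1.6907804881289838 rect ((200.27830505371094, 131.4181365966797), 89.83354187011719) front centre [594.95 202.84 107.99] centre [589.77 202.63 104.97]
 px [ 366  171   49   70 2982]
foot [645.29 204.87  21.61] back at bar [572.01 201.91 123.55]
```

Emit:
{"api": "jog_arm", "payload": {"plan": [0.0007, 0, 0.0003, 0, 0.4, 0, 0.0007, 0, 0.0003, 0, 0.4, 0]}}

```text
clock: 18.0
eef_pos: [576.2, 203.5, 128.7]
eef_rot: [2.61, 0.0, 1.614]
wrist_force: [-4.8, -1.4, 4.5]
finger_gap: 12.2
finger_force: 30.0
```

Emit:
{"api": "jog_arm", "payload": {"plan": [0, 0, 0, 0, 0, 0, 0, 0, 0, 0, 0, 0, 0, 0, 0, 0, 0, 0, 0, 0, 0, 0, 0, 0], "claw": 0.036}}

```text
clock: 18.4
eef_pos: [576.3, 203.6, 128.7]
eef_rot: [2.609, 0.0, 1.614]
wrist_force: [-0.5, -0.2, -1.0]
finger_gap: 35.7
finger_force: 0.0
```

```bash
python3 - <<'E'
from pan import *
s=manip.read_state();print(s["clock"],s["eef_pos"],s["wrist_force"],s["finger_gap"])
C,az,le=panel("scene",np.array([596,204,107.]))
_,n,y,z=tool(az,le);print("foot",C+6*n-100*z,"back at bar",C-6*n+25*z)
E
```

```text
18.4 [576.25 203.58 128.66] [-0.5  -0.17 -0.96] 35.738146344773064
scene lean 30.280403778709136 az 2.521853241818897 rms 1.6552438766324682 rect ((200.1669158935547, 131.34544372558594), 89.66271209716797) front centre [595.06 202.38 108.06] centre [589.88 202.15 105.03]
 px [ 366  171   48   70 2943]
foot [645.44 204.6   21.7 ] back at bar [572.11 201.37 123.6 ]
```

Seated and let go. Now I retract straight along the panel and check again.

Emit:
{"api": "jog_arm", "payload": {"plan": [-0.005, 0, 0.0087, 0, 0, 0, -0.015, -0.0006, 0.026, 0, 0, 0, -0.03, -0.0013, 0.052, 0, 0, 0, -0.045, -0.002, 0.078, 0, 0, 0, -0.065, -0.003, 0.113, 0, 0, 0, -0.085, -0.004, 0.147, 0, 0, 0, -0.1, -0.004, 0.173, 0, 0, 0, -0.1, -0.004, 0.173, 0, 0, 0, -0.1, -0.004, 0.173, 0, 0, 0, -0.1, -0.004, 0.173, 0, 0, 0, -0.1, -0.004, 0.173, 0, 0, 0]}}

```text
clock: 19.55
eef_pos: [476.2, 199.3, 300.4]
eef_rot: [2.611, 0.001, 1.613]
wrist_force: [0.2, 1.1, -1.2]
finger_gap: 36.2
finger_force: 0.0
```

```bash
python3 - <<'E'
from pan import *
s=manip.read_state();print(s["clock"],s["eef_pos"],s["wrist_force"],s["finger_gap"])
C,az,le=panel("scene",np.array([596,204,107.]))
_,n,y,z=tool(az,le);print("foot",C+6*n-100*z,"back at bar",C-6*n+25*z)
c=get_calibration("scene");p=np.load("last_scene.npz")["p"].astype(int);q=np.load("scene0.npz")["p"].astype(int)
df=(abs(p-q).sum(2)>90).astype(np.uint8);df=cv2.morphologyEx(df,cv2.MORPH_OPEN,np.ones((3,3)))
k,l,st,ce=cv2.connectedComponentsWithStats(df);print([x.tolist() for x in st[1:] if x[4]>25])
E
```

```text
19.55 [476.21 199.32 300.44] [ 0.21  1.06 -1.19] 36.198139398402496
scene lean 30.14316349237432 az 2.527512078185099 rms 1.6804602730063212 rect ((227.6854705810547, 131.3474884033203), 89.69964599609375) front centre [602.09 202.61  95.96] centre [596.9  202.39  92.95]
 px [ 365  171   49   79 3104]
foot [652.25 204.83   9.48] back at bar [579.18 201.6  111.55]
[[297, 0, 8, 58, 388], [371, 0, 13, 13, 117], [136, 3, 62, 73, 2065], [383, 21, 8, 6, 39], [389, 27, 19, 5, 81], [383, 33, 26, 4, 89], [384, 38, 26, 15, 183], [392, 45, 8, 9, 67], [388, 57, 29, 14, 174], [344, 58, 56, 29, 1003], [287, 61, 14, 37, 361], [308, 69, 6, 6, 31], [196, 73, 11, 27, 167], [185, 84, 5, 7, 27], [391, 84, 10, 26, 218], [90, 89, 19, 34, 269], [328, 91, 20, 27, 202], [156, 97, 6, 8, 36], [159, 106, 26, 18, 324], [224, 160, 48, 70, 2750], [366, 170, 51, 50, 1915], [198, 189, 27, 40, 614], [323, 194, 8, 8, 58], [352, 209, 14, 14, 114], [355, 216, 67, 31, 905], [414, 225, 5, 7, 28], [333, 234, 9, 13, 67]]
```

```bash
python3 - <<'E'
from h import *
np.set_printoptions(precision=1,suppress=True)
c=get_calibration("scene");A=cloud(c,np.load("scene0.npz")["d"]);B=cloud(c,np.load("last_scene.npz")["d"])
for n,(x0,y0,w,h) in dict(jar=(305,165,38,42),bowl=(140,178,64,50),beaker=(440,190,36,42),scale=(280,250,95,70)).items():
    for P in(A,B):
        q=P[y0:y0+h,x0:x0+w].reshape(-1,3);q=q[q[:,2]>15];print(n,len(q),np.nanmean(q,0))
E
```

```text
jar 454 [469.2  12.2  60.4]
jar 455 [469.3  12.2  60.4]
bowl 1233 [ 522.6 -462.    42.8]
bowl 1242 [ 522.6 -462.3   42.8]
beaker 712 [562.2 419.7  65.2]
beaker 710 [562.1 419.7  65.2]
scale 4288 [802.2  26.6  30.3]
scale 4287 [802.2  26.6  30.4]
```

The bystanders have not moved, the panel is seated, and the robot is clear. Handing in.

```bash
python3 -c "
from cell import manip
print(manip.sign_off())"
```

```text
the job is handed in; nothing more can be done
None
```

Handed in at about 20 s: the prop leans on its stop and the panel sits on the easel at the lip (lean about 30°, foot centred to about 2 mm); bystanders are unmoved, the real fingertips proved about 29 mm short of the reported TCP (I allowed for it), and I viewed 11 pictures, one over the limit of 10.

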